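# Hold the kiln controller's cover over its housing for screwing

## Task

The kiln controller is being closed up: slide its open housing along the bench, square and flush into the corner of the wooden fence, and leave it there. Then pick up the bezel cover (its raised black frame makes a good handhold) and hold it level and still about 15 mm above the housing, not touching it, window over the display and all four screw holes in line with the threaded holes below, so that I can lay in the seal and start the screws. Finish still holding it there, and leave the other things on the bench where they are.

Things in the scene. Friction and masses are not known exactly. Their poses are not given: they have to be found in the camera images.
- fence: L-shaped wooden fence fixed to the bench, bars 22 mm wide, 25 mm tall. Origin: inner corner at bench level. The far bar's inner face is the plane x = 0 (170 mm long, along -y), the side bar's is y = 0 (140 mm long, along -x). The housing belongs in the quadrant -x, -y, its axes parallel to the fence's: its +x face on the far bar, its +y face on the side bar
- housing_centre (a point): centre, half-way up, of the controller's housing: grey open-topped box 100 mm (its x) by 140 mm (y) by 45 mm tall, 4 mm walls; in each corner a square aluminium boss with a 5 mm threaded hole, flush with the rim. The black display inside lies toward +y. Home, this centre is 50 mm from the far bar's face and 70 mm from the side bar's. Starts some cm from both bars, a little askew
- thread_a (a point): mouth of the threaded hole in the housing's (+x, +y) corner boss, 45 mm above the housing's underside; 41 mm along x and 61 mm along y from the housing's centre. Axes as the housing's, z up
- thread_b (a point): the same at the housing's (-x, -y) corner
- cover_grip (a point): centre, half-way up, of the raised black frame round the cover's window: 44 mm along x by 60 mm along y outside, 6 mm walls, 16 mm proud of the plate (its top 20 mm above the plate's underside). This point is 12 mm above the plate's underside and 22 mm from the plate's centre toward +y. Axes as the plate's, z up
- hole_a (a point): centre, at the plate's underside, of the 7 mm screw hole in the cover's (+x, +y) corner, 41 mm along x and 61 mm along y from the plate's centre; it belongs over thread_a
- hole_b (a point): the same at the cover's (-x, -y) corner; it belongs over thread_b
- housing: the housing again, about 0.6 kg (0.4 to 0.85), free to slide: its origin, the centre of its underside
- cover: the bezel cover: white plate 100 mm (its x) by 140 mm (y) by 4 mm, about 0.22 kg, lying face up on the bench, window and black frame toward its +y end, three flat grey buttons 3 mm high near its -y end. Origin: centre of the plate's underside
- rod_jar: open glass jar, 80 mm across and 110 mm tall, with glass rods standing in it up to 270 mm high; origin under its centre (leave alone)
- screw_dish: small white dish, 76 mm across and 20 mm tall, with the four cover screws in it; origin under its centre (leave alone)
- driver: screwdriver lying on the bench, wooden handle, about 200 mm long (leave alone)
- marver: marver paddle lying on the bench: black graphite slab 80 x 50 mm on a wooden handle, 200 mm long in all (leave alone)
- tweezers: steel tweezers lying on the bench, 135 mm long, 7 mm high (leave alone)
- bead_jar: lidded amber glass jar, 56 mm across, 75 mm tall; origin under its centre (leave alone)

How it is judged (in metres and radians):
On the way, in this order (a step that is already met when the one before it is completed fails the run):
1. the housing is square and flush in the fence corner (x of housing_centre in the frame of fence above -0.053 m and y of housing_centre in the frame of fence above -0.073 m and angle between the x axis of housing_centre and the x axis of fence, either way round below 0.025 rad and angle between housing_centre's own z axis and vertical below 0.03 rad), for 0.2 s.
2. the cover is lifted clear of the bench in the fingers (height (world z) of cover above 0.03 m and contact force between the fingers and cover above 1 N), for 0.2 s.
At the end, for the whole second after the job is handed in: Housing flat, within 3 mm of both fence bars and 0.025 rad of square; cover still in the fingers, level within 0.06 rad, underside 5 to 30 mm above the housing's rim, touching neither housing nor fence, right way round, each screw hole within 3.5 mm of its threaded hole seen from above (all of step 1 and horizontal distance between hole_a and thread_a below 0.0035 m and z of hole_a in the frame of thread_a between 0.005 and 0.03 m and horizontal distance between hole_b and thread_b below 0.0035 m and z of hole_b in the frame of thread_b between 0.005 and 0.03 m and angle between cover_grip's own z axis and vertical below 0.06 rad and contact force between the fingers and cover above 1 N and contact force between cover and housing below 0.05 N and contact force between cover and fence below 0.05 N and linear speed of cover below 0.02 m/s and angular speed of cover below 0.15 rad/s and linear speed of housing below 0.01 m/s); the arm keeps its last pose, push and grip.
It fails at once if the housing was lifted off the bench or tipped instead of slid (height (world z) of housing above 0.012 m or angle between housing's own z axis and vertical above 0.2 rad).
It fails at once if another thing on the bench was moved by more than 20 mm or tipped over (distance of any of rod_jar, screw_dish, driver, marver, tweezers, bead_jar from where it was at the start of the episode above 0.02 m or angle between any of rod_jar, screw_dish, driver, marver, tweezers, bead_jar's own z axis and vertical above 0.3 rad).
It also fails if it takes over 72 s, if anything falls off the work surface, if the arm or the gripper's body presses on something with over 40 N, if the wrist force passes 120 N, or if a joint passes its speed limit or range.

## Robot

A 6-joint arm with a two-finger parallel gripper is mounted at the origin on the work surface. World frame = base frame: x ahead of the robot, y to its left, z up, the work surface at z = 0. Lengths are in mm, angles in rad, forces in N, time in s.
With the tool pointing down it reaches from about 325 to 775 mm from the base axis. Payload 5.5 kg.
Tool frame: the origin (TCP) lies at the very end of the fingers, on their centre line; the grasp point (between the pads) lies 19 mm behind it; z points along the fingers, y is the line along which they close (so a half turn about z gives the same grasp; the last joint's range is limited). The gripper opens to 88 mm and grips with 3 to 60 N. Pads are 20 mm wide; open, the fingers measure 115 mm over their backs; the gripper's body (75 mm by 178 mm) begins 61 mm behind the grasp point.
Start: joints at [-1.162, 0.091, 1.231, -0, 1.82, -0.057], TCP at [269.485, -536.092, 222.631] pointing down, gripper open.
Joint ranges: [-2.87, 2.87], [-0.86, 2.18], [0.17, 2.46], [-1.51, 4.65], [0.06, 2.69], [-2.65, 2.65]. Speed limits (rad/s): [2.57, 2.57, 3.01, 3.14, 3.14, 3.14].

## Interface

Orientations are given as [roll, pitch, yaw] about the fixed x, y, z axes, in that order (R = Rz(yaw) Ry(pitch) Rx(roll)).
In Python, from cell import manip gives the robot as it stands.
- The arm moves only by the tool move_arm, never from a script. Its arguments are lists of equal length, an entry for each row: "linear": the shift along the tool's x, y, z in mm, a list of three; "angular": the turn, a rotation vector about the tool's x, y, z in degrees, a list of three; "claw": the opening in per cent of the stroke, from 0 (shut) to 100 (fully open). In form: {"linear": [[x, y, z], ...], "angular": [[rx, ry, rz], ...], "claw": [claw, ...]}. A call has 1 to 20 rows; each row shifts and turns the commanded pose from where the row before left it, along the tool's axes as they then stand; what a row does not reach is not made up. A row lasts 1/12 s, in which the tool goes at most 41.7 mm and 7.16 degrees, less where a joint would pass 70% of its speed; a pose out of reach is approached as far as the arm can. A call is refused whole if a number of a shift passes 41.7 or a number of a turn 7.16, either way. A call with a gripper value outside its range is refused whole. The fingers move at their own pace and stop on an object; "squeeze" is the grip in N (left out, the last holds). Time passes only in rows, so rows that do not move let the fingers close. It gives the time, the measured TCP pose, the force, the opening and the grip force at its end, in the units of the state.
- manip.state(): the state, without advancing time (a new reading comes with each control period).
- manip.read_camera(name): name is "side" or "top" or "wrist"; returns (picture, depth): 384x512x3 uint8, red, green, blue; 384x512 float32, mm along the optical axis (not along the pixel's ray), 0 where there is no reading.
- manip.get_calibration(name): a dict with "K" (3x3 intrinsics, pixels), "k1" (the pictures are not rectified: a ray, as slopes to the right and down, at radius r is drawn at 1 + k1 r^2 times it, then the intrinsics apply), "R" (3x3) and "t" (3): a world point X has camera coordinates R X + t. Camera axes: x right, y down, z forward; pixel columns grow to the right and rows downward; lengths in mm; the calibration is good to about 2 mm. A picture is of the moment at which its call begins: read the wrist's pose just before it. get_calibration takes no time and is no camera call; for the wrist camera it gives the pose at the moment of the call.
- manip.sign_off(): hands the job in; it is judged then, once.
The state is a dict: "time": time; "qpos": joint angles; "qvel": joint speeds; "tau": joint torques, N m; "tcp_pos": TCP position; "tcp_rot": TCP orientation; "ft_force": force on the tool from outside, world axes, zero at the start; "ft_torque": the same for the moment, N m; "width": opening from 0.0 (shut) to 1.0 (fully open); "gripper_force": force on a finger pad.
Only numpy, scipy, OpenCV 4.12 (cv2) and the standard library are available. Lean on these libraries where they do the work, as an engineer would, in place of code of your own. Each camera call takes 0.05 s, during which the arm holds its last target. There are 200 camera calls.

## Working session

There is one attempt and no reset: what is moved stays moved. The work goes in short steps, Python scripts to look and compute and a tool call to move; the robot and the scene stay as the last step left them, time stands still between calls to the robot, and variables do not carry over. Pictures are saved under pics/ and viewed, at most 10 in all, crops included, and the job is handed in when it is done.

Besides the shell and the picture viewer there is one more tool, called after "Request:" as name(argument=value, ...) on one line, values as JSON. move_arm: Moves the arm, as the interface text tells. Its arguments: {"type":"object","properties":{"linear":{"type":"array","items":{"type":"array","items":{"type":"number"}}},"angular":{"type":"array","items":{"type":"array","items":{"type":"number"}}},"claw":{"type":"array","items":{"type":"number"}},"squeeze":{"type":"number"}},"required":["linear","angular","claw"]}

```bash
mkdir -p pics; cat > h.py <<'E'
from cell import manip
import numpy as np, cv2
def cap(n):
    c=manip.get_calibration(n); im,d=manip.read_camera(n)
    np.savez(f'{n}.npz',im=im,d=d,**{k:np.array(c[k]) for k in('K','k1','R','t')}); return im,d
def ray(c,u,v):
    K=c['K'];p=np.array([(u-K[0,2])/K[0,0],(v-K[1,2])/K[1,1]]);q=p.copy()
    for _ in range(20): q=p/(1+float(c['k1'])*(q@q))
    return np.array([q[0],q[1],1.])
def world(c,u,v,z=None):
    r=ray(c,u,v);R=c['R'];t=c['t'];o=-R.T@t;w=R.T@r
    s=(z-o[2])/w[2] if z is not None else float(c['d'][int(round(v)),int(round(u))])
    return o+s*w
def load(n): return dict(np.load(f'{n}.npz'))
E
python3 - <<'E'
from h import *
s=manip.state();print({k:np.round(v,3) for k,v in s.items()})
for n in('top','side'):
    im,d=cap(n);cv2.imwrite(f'pics/{n}0.png',cv2.resize(im[:,:,::-1],(800,600),interpolation=cv2.INTER_CUBIC))
E
```

```text
{'time': np.float64(0.0), 'qpos': array([-1.162,  0.092,  1.232, -0.   ,  1.82 , -0.057]), 'qvel': array([ 0.   , -0.   , -0.001, -0.001,  0.001,  0.002]), 'tau': array([-2.0000e-03, -4.4644e+01, -4.0644e+01,  6.9000e-02,  2.9000e-02,
       -0.0000e+00]), 'tcp_pos': array([ 269.356, -535.801,  221.482]), 'tcp_rot': array([-3.14 , -0.   ,  0.466]), 'ft_force': array([ 0.018, -0.233, -0.435]), 'ft_torque': array([ 0.064,  0.007, -0.013]), 'gripper_force': np.float64(0.0), 'width': np.float64(0.996)}
```

View pics/top0.png

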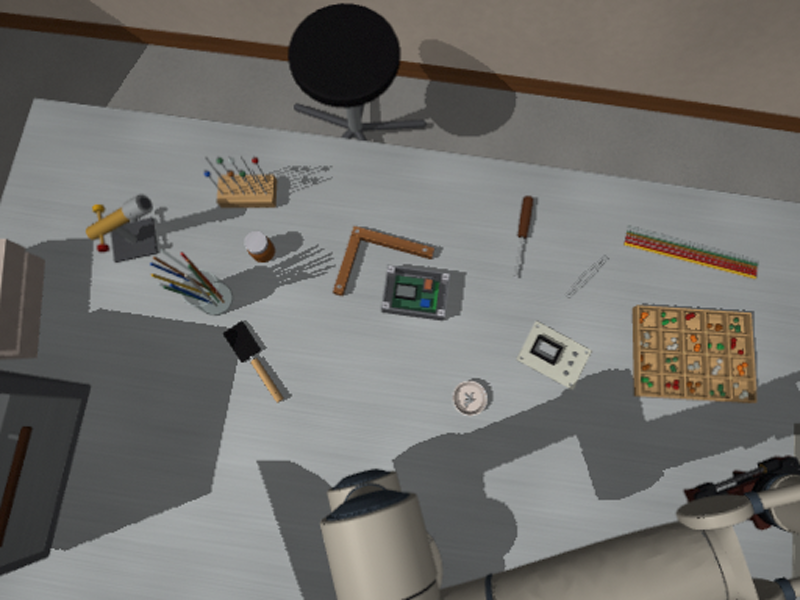

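View pics/side0.png

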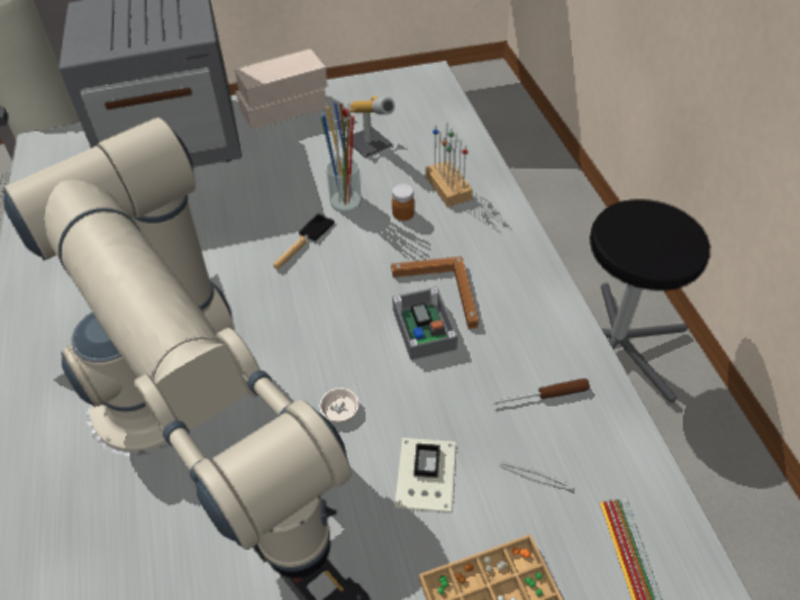

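The top view shows the fence corner at about (357,230), with the housing at (415,292) and the cover at (555,353), both right of and below it. Next I'll enlarge that area.

```bash
python3 - <<'E'
from h import *
c=load('top');im=c['im'][135:255,205:385]
cv2.imwrite('pics/crop1.png',cv2.resize(im[:,:,::-1],(792,528),interpolation=cv2.INTER_CUBIC))
E
```

```text
(no output)
```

View pics/crop1.png

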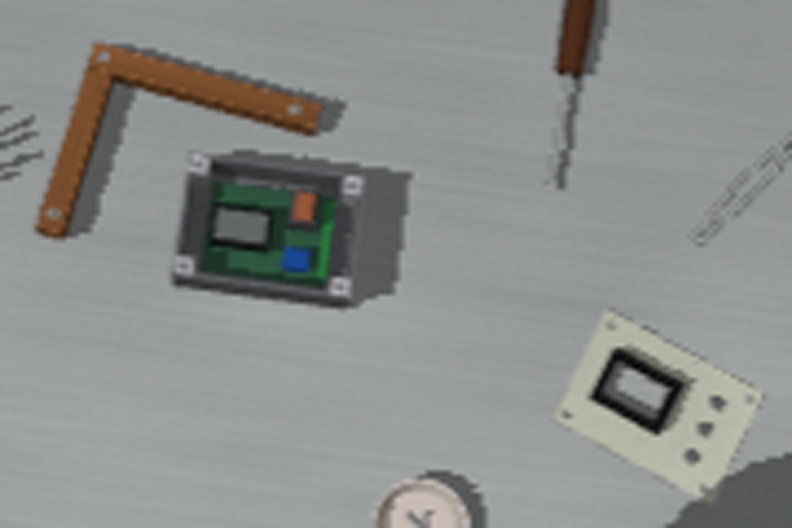

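```bash
python3 - <<'E'
from h import *
c=load('top')
f=lambda x,y,z: world(c,205+(x+.5)/4.4-.5,135+(y+.5)/4.4-.5,z)[:2]
H=np.array([f(*p,45) for p in((199,163),(353,185),(184,266),(340,287))])
C=np.array([f(*p,4) for p in((612,324),(750,398),(567,414),(706,490))])
for n,P in(('H',H),('C',C)):
    ey=P[0]+P[2]-P[1]-P[3];print(n,P.round(1).tolist(),P.mean(0).round(1),'yaw',np.degrees(np.arctan2(-ey[0],ey[1])),np.linalg.norm(P[0]-P[1]),np.linalg.norm(P[0]-P[2]))
F=np.array([f(*p,25) for p in((102,57),(295,110),(54,213))]);print('F',F.round(1).tolist())
a=F[0]-F[1];print(np.degrees(np.arctan2(-a[0],a[1])),np.linalg.norm(a)); b=F[0]-F[2];print(np.degrees(np.arctan2(b[1],b[0])),np.linalg.norm(b))
for n,p,z in(('dish',(425,510),20),('driver tip',(560,187),5),('twz',(697,240),5)):print(n,f(*p,z).round(1))
g=lambda x,y,z: world(c,(x+.5)/1.5625-.5,(y+.5)/1.5625-.5,z)[:2].round(1)
print('marv',g(242,341,10),g(282,400,10),'rods',g(205,280,60),'bead',g(258,245,75))
E
```

```text
H [[627.6, 95.3], [627.6, -27.0], [544.1, 94.5], [545.2, -27.5]] [586.1  33.8] yaw 0.2553364785242438 122.2870246625705 83.58802090682089
C [[555.3, -248.6], [511.9, -363.1], [478.3, -220.2], [434.7, -334.4]] [ 495.  -291.6] yaw -20.83438623631283 122.44336316409685 82.01604618692042
F [[709.9, 187.7], [688.2, 26.4], [575.6, 204.3]]
-7.660879889517497 162.78442663108513
-7.046486453690008 135.33843833593508
dish [ 386.7 -116.1]
driver tip [ 661.4 -195.8]
twz [ 633.7 -310.3]
marv [424.1 399.4] [310. 287.] rods [539.  491.8] bead [630.  388.1]
```

```bash
cat >> h.py <<'E'
def fence(x,y,p=(697.6,178.2),a=-7.35):
    a=np.radians(a);return np.array([p[0]+x*np.cos(a)-y*np.sin(a),p[1]+x*np.sin(a)+y*np.cos(a)])
def delta(P,yaw=None):
    from scipy.spatial.transform import Rotation as Ro
    s=manip.state();R=Ro.from_euler('xyz',s['tcp_rot']).as_matrix()
    print('t',s['time'],'tool d',(R.T@(np.array(P)-s['tcp_pos'])).round(1),'rot',np.degrees(s['tcp_rot']).round(2))
    if yaw is not None: # turn (tool z) and shift in tool axes after the turn
        G=Ro.from_euler('xyz',[180,0,yaw],degrees=True).as_matrix()
        print(' after-turn d',(G.T@(np.array(P)-s['tcp_pos'])).round(1),'rotvec',np.degrees(Ro.from_matrix(R.T@G).as_rotvec()).round(2))
E
python3 -c "
from h import *
p=fence(-92,-277);print(p);delta([*p,120],82.65)"
```

```text
[570.91929552 -84.75436698]
t 0.1 tool d [ 472.  -267.4  102.1] rot [-179.9    -0.     26.69]
 after-turn d [486.  241.4 101.6] rotvec [-9.000e-02 -5.000e-02 -5.596e+01]
```

Request:
move_arm(linear=[[0,0,0],[0,0,0],[0,0,0],[0,0,0],[0,0,0],[0,0,0],[0,0,0],[0,0,0],[0,0,0]], angular=[[0,0,-7],[0,0,-7],[0,0,-7],[0,0,-7],[0,0,-7],[0,0,-7],[0,0,-7],[0,0,-7],[0,0,0]], claw=[50,50,50,50,50,50,50,50,50])

```text
time: 0.85
tcp_pos: [269.4, -535.9, 222.0]
tcp_rot: [-3.141, -0.001, 1.448]
ft_force: [-0.3, 0.3, 0.1]
width: 0.501
gripper_force: 0.0
```

```bash
python3 -c "
from h import *
p=fence(-92,-277);delta([*p,120],82.65)"
```

```text
t 0.85 tool d [484.7 243.8 102.3] rot [-1.7997e+02 -5.0000e-02  8.2940e+01]
 after-turn d [486.  241.3 102. ] rotvec [-0.03 -0.05  0.29]
```

Request:
move_arm(linear=[[30,15,6],[30,15,6],[30,15,6],[30,15,6],[30,15,6],[30,15,6],[30,15,6],[30,15,6],[30,15,6],[30,15,6],[30,15,6],[30,15,6],[30,15,6],[30,15,6],[30,15,6],[30,15,6],[0,0,0],[0,0,0]], angular=[[0,0,0],[0,0,0],[0,0,0],[0,0,0],[0,0,0],[0,0,0],[0,0,0],[0,0,0],[0,0,0],[0,0,0],[0,0,0],[0,0,0],[0,0,0],[0,0,0],[0,0,0],[0,0,0],[0,0,0],[0,0,0]], claw=[50,50,50,50,50,50,50,50,50,50,50,50,50,50,50,50,50,50])

```text
time: 2.35
tcp_pos: [568.6, -89.0, 125.4]
tcp_rot: [-3.139, -0.0, 1.443]
ft_force: [-0.5, -0.9, -0.1]
width: 0.502
gripper_force: 0.0
```

```bash
python3 - <<'E'
from h import *
p=fence(-92,-277);delta([*p,15],82.65)
im,d=cap('wrist');cv2.imwrite('pics/w1.png',cv2.resize(im[:,:,::-1],(800,600)))
E
```

```text
t 2.35 tool d [  4.5   2.  110.4] rot [-179.87   -0.     82.68]
 after-turn d [  4.5   1.7 110.4] rotvec [-0.13 -0.    0.03]
```

View pics/w1.png

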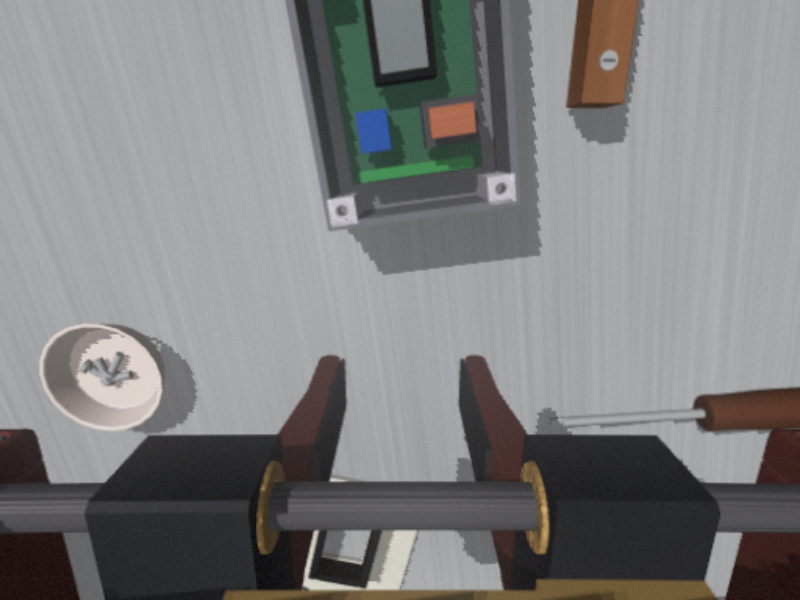

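Request:
move_arm(linear=[[1,1,27],[1,1,27],[1,0,27],[1,0,27],[0,0,0],[8,0,0],[8,0,0],[8,0,0],[6,0,0],[5,0,0],[5,0,0],[5,0,0],[5,0,0],[5,0,0],[5,0,0],[5,0,0],[5,0,0],[5,0,0],[5,0,0],[0,0,0]], angular=[[0,0,0],[0,0,0],[0,0,0],[0,0,0],[0,0,0],[0,0,0],[0,0,0],[0,0,0],[0,0,0],[0,0,0],[0,0,0],[0,0,0],[0,0,0],[0,0,0],[0,0,0],[0,0,0],[0,0,0],[0,0,0],[0,0,0],[0,0,0]], claw=[50,50,50,50,50,50,50,50,50,50,50,50,50,50,50,50,50,50,50,50])

```text
time: 4.07
tcp_pos: [582.4, -7.9, 20.7]
tcp_rot: [3.138, 0.002, 1.443]
ft_force: [-0.7, -3.6, 3.7]
width: 0.501
gripper_force: 2.0
```

```bash
python3 - <<'E'
from h import *
p=fence(-92,-150);delta([*p,15],82.65)
im,d=cap('wrist');cv2.imwrite('pics/w2.png',cv2.resize(im[:,:,::-1],(800,600)))
E
```

```text
t 4.0667 tool d [49.3 -1.6  5.6] rot [1.798e+02 1.100e-01 8.269e+01]
 after-turn d [49.3 -1.6  5.7] rotvec [0.2  0.11 0.04]
```

View pics/w2.png

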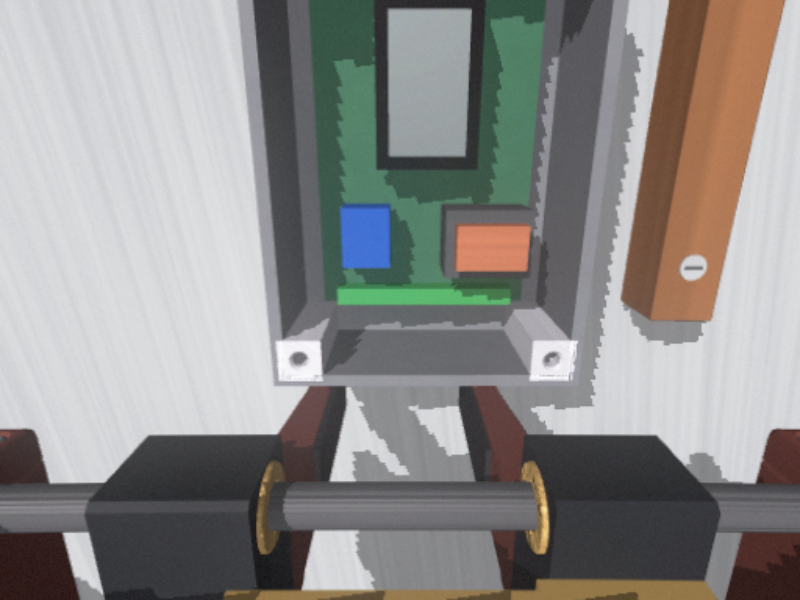

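Both fingertips bear on the -y face and the housing now lines up with the tool. Its bosses are at (299,359) and (552,358), and the far bar is parallel to it on the right.

Request:
move_arm(linear=[[5,0,0],[5,0,0],[5,0,0],[5,0,0],[5,0,0],[5,0,0],[5,0,0],[5,0,0],[2,0,0],[1,0,0],[1,0,0],[0,0,0]], angular=[[0,0,0],[0,0,0],[0,0,0],[0,0,0],[0,0,0],[0,0,0],[0,0,0],[0,0,0],[0,0,0],[0,0,0],[0,0,0],[0,0,0]], claw=[50,50,50,50,50,50,50,50,50,50,50,50])

```text
time: 5.12
tcp_pos: [587.8, 34.8, 20.4]
tcp_rot: [3.139, 0.002, 1.442]
ft_force: [-0.3, -7.8, 5.4]
width: 0.496
gripper_force: 3.6
```

Request:
move_arm(linear=[[1,0,0],[1,0,0],[1,0,0],[0,0,0]], angular=[[0,0,0],[0,0,0],[0,0,0],[0,0,0]], claw=[50,50,50,50])

```text
time: 5.45
tcp_pos: [588.2, 37.3, 20.4]
tcp_rot: [3.139, 0.003, 1.442]
ft_force: [-1.3, -8.8, 5.9]
width: 0.501
gripper_force: 4.2
```

Request:
move_arm(linear=[[1,0,0],[1,0,0],[1,0,0],[0,0,0]], angular=[[0,0,0],[0,0,0],[0,0,0],[0,0,0]], claw=[50,50,50,50])

```text
time: 5.78
tcp_pos: [588.1, 37.4, 20.4]
tcp_rot: [3.139, 0.008, 1.441]
ft_force: [-4.4, -17.4, 8.1]
width: 0.5
gripper_force: 9.0
```

Request:
move_arm(linear=[[-10,0,0],[-15,0,0],[0,0,-40],[0,0,-40],[0,0,0],[0,0,0],[0,0,0],[0,0,0],[0,0,0],[0,0,0],[0,0,0],[0,0,0],[0,0,0],[0,0,0],[0,0,0],[0,0,0],[0,0,0],[0,0,0]], angular=[[0,0,0],[0,0,0],[0,0,0],[0,0,0],[0,0,7],[0,0,7],[0,0,7],[0,0,7],[0,0,7],[0,0,7],[0,0,7],[0,0,7],[0,0,7],[0,0,7],[0,0,7],[0,0,7],[0,0,6],[0,0,0]], claw=[50,50,50,50,80,80,80,80,80,80,80,80,80,80,80,80,80,80])

```text
time: 7.28
tcp_pos: [584.3, 18.0, 98.4]
tcp_rot: [-3.141, 0.001, -0.131]
ft_force: [0.2, 0.2, -0.8]
width: 0.801
gripper_force: 0.0
```

```bash
python3 - <<'E'
from h import *
p=fence(-190,-70);delta([*p,15],-7.35)
E
```

```text
t 7.2833 tool d [ -98.3 -103.1   83.5] rot [-1.7994e+02  3.0000e-02 -7.4800e+00]
 after-turn d [ -98.1 -103.4   83.4] rotvec [-0.06  0.03 -0.13]
```

Request:
move_arm(linear=[[-33,-34,0],[-33,-34,0],[-32,-35,0],[0,0,0],[0,0,0]], angular=[[0,0,0],[0,0,0],[0,0,0],[0,0,0],[0,0,0]], claw=[80,80,80,80,80])

```text
time: 7.7
tcp_pos: [509.7, 120.0, 98.9]
tcp_rot: [-3.141, -0.0, -0.121]
ft_force: [0.7, -0.2, 0.5]
width: 0.797
gripper_force: 0.0
```

```bash
python3 - <<'E'
from h import *
p=fence(-190,-70);delta([*p,15],-7.35)
im,d=cap('wrist');cv2.imwrite('pics/w3.png',cv2.resize(im[:,:,::-1],(800,600)))
E
```

```text
t 7.7 tool d [-11.1 -11.8  83.9] rot [-1.7995e+02 -3.0000e-02 -6.9200e+00]
 after-turn d [-11.1 -11.8  83.9] rotvec [-0.05 -0.03  0.43]
```

View pics/w3.png

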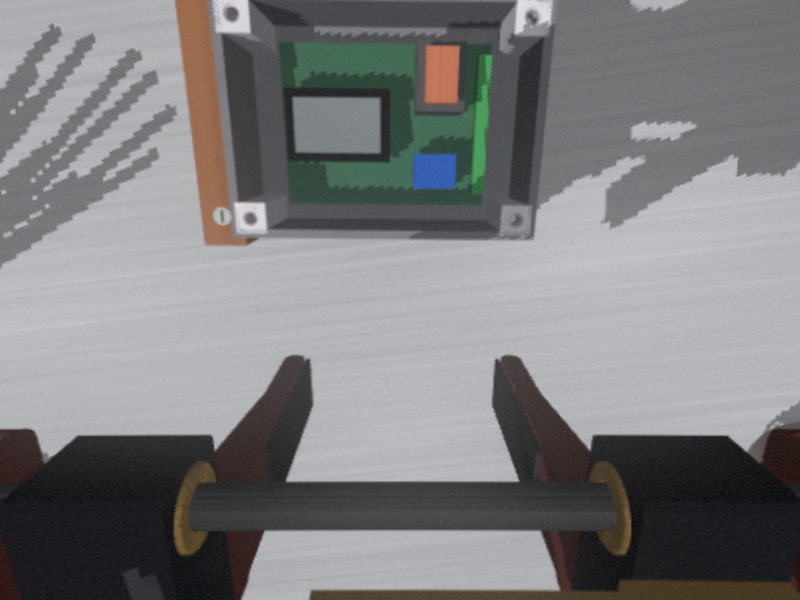

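Request:
move_arm(linear=[[0,-4,27],[0,-4,27],[0,0,27],[0,0,0],[6,0,0],[6,0,0],[6,0,0],[5,0,0],[5,0,0],[5,0,0],[5,0,0],[5,0,0],[5,0,0],[5,0,0],[5,0,0],[5,0,0],[2,0,0],[0,0,0]], angular=[[0,0,0.4],[0,0,0],[0,0,0],[0,0,0],[0,0,0],[0,0,0],[0,0,0],[0,0,0],[0,0,0],[0,0,0],[0,0,0],[0,0,0],[0,0,0],[0,0,0],[0,0,0],[0,0,0],[0,0,0],[0,0,0]], claw=[80,80,80,80,80,80,80,80,80,80,80,80,80,80,80,80,80,80])

```text
time: 9.25
tcp_pos: [575.6, 117.7, 18.4]
tcp_rot: [-3.141, 0.002, -0.134]
ft_force: [-5.8, 2.0, 4.9]
width: 0.802
gripper_force: 2.7
```

Request:
move_arm(linear=[[1,0,0],[1,0,0],[1,0,0],[0,0,0]], angular=[[0,0,0],[0,0,0],[0,0,0],[0,0,0]], claw=[80,80,80,80])

```text
time: 9.58
tcp_pos: [576.7, 117.6, 18.4]
tcp_rot: [3.142, 0.006, -0.134]
ft_force: [-13.7, 1.1, 9.8]
width: 0.802
gripper_force: 6.7
```

Request:
move_arm(linear=[[1,0,0],[1,0,0],[1,0,0],[0,0,0]], angular=[[0,0,0],[0,0,0],[0,0,0],[0,0,0]], claw=[80,80,80,80])

```text
time: 9.92
tcp_pos: [576.6, 117.6, 18.4]
tcp_rot: [3.141, 0.013, -0.133]
ft_force: [-26.6, 1.4, 17.6]
width: 0.801
gripper_force: 13.2
```

```bash
python3 - <<'E'
from h import *
p=fence(-110,-70);delta([*p,15],-7.35)
E
```

```text
t 9.9167 tool d [ 2.2 -5.6  3.4] rot [179.96   0.76  -7.65]
 after-turn d [ 2.2 -5.6  3.4] rotvec [ 0.04  0.76 -0.3 ]
```

Request:
move_arm(linear=[[-8,0,0],[-15,0,0],[-10,0,-30],[0,0,-35],[0,0,-35],[0,0,-35],[0,0,-35],[0,0,0],[0,0,0]], angular=[[0,0,0],[0,0,0],[0,0,0],[0,0,0],[0,0,0],[0,0,0],[0,0,0],[0,0,0],[0,0,0]], claw=[80,80,80,80,80,80,80,80,80])

```text
time: 10.67
tcp_pos: [550.8, 121.1, 191.2]
tcp_rot: [-3.14, -0.006, -0.135]
ft_force: [-0.2, -0.4, -0.2]
width: 0.796
gripper_force: 0.0
```

```bash
python3 - <<'E'
from h import *
im,d=cap('wrist');cv2.imwrite('pics/w4.png',cv2.resize(im[:,:,::-1],(800,600),interpolation=cv2.INTER_CUBIC))
E
```

```text
(no output)
```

View pics/w4.png

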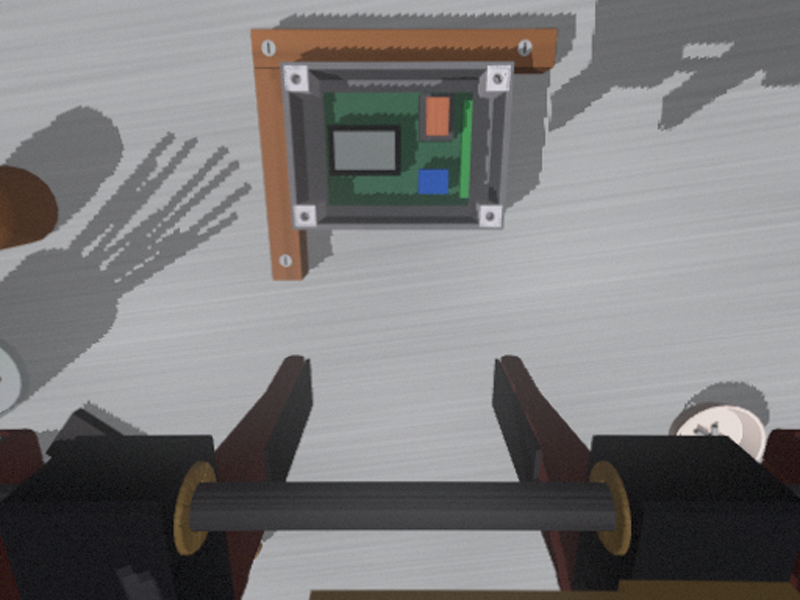

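```bash
python3 - <<'E'
from h import *
c=load('wrist');s=1.5625
f=lambda x,y,z: world(c,(x+.5)/s-.5,(y+.5)/s-.5,z)[:2]
P=np.array([f(*p,45) for p in((297,78),(497,78),(305,216),(490,216))])
F=np.array([f(*p,25) for p in((268,48),(525,47),(286,260))])
ey=P[0]+P[2]-P[1]-P[3];print(P.round(1).tolist(),P.mean(0),np.degrees(np.arctan2(-ey[0],ey[1])),np.linalg.norm(P[0]-P[1]),np.linalg.norm(P[2]-P[3]),np.linalg.norm(P[0]-P[2]),np.linalg.norm(P[1]-P[3]))
a=F[0]-F[1];b=F[0]-F[2];print(F.round(1).tolist(),np.degrees(np.arctan2(-a[0],a[1])),np.degrees(np.arctan2(b[1],b[0])),np.linalg.norm(a),np.linalg.norm(b))
y=np.arctan2(-a[0],a[1]);R=np.array([[np.cos(y),-np.sin(y)],[np.sin(y),np.cos(y)]])
print('housing in fence (corner screw 11,11):',R.T@(P.mean(0)-F[0])+11)
p=[495,-291.6];q=np.radians(-20.8);g=[p[0]-22*np.sin(q),p[1]+22*np.cos(q)];print('grip',g);delta([*g,150],-20.8)
E
```

```text
[[686.2, 168.6], [670.0, 49.2], [604.9, 180.1], [588.6, 59.6]] [637.4295633  114.36376254] -7.699155665171375 120.47308430698646 121.55422871900478 82.13386561784127 82.09779748146154
[[708.8, 186.9], [687.6, 26.5], [574.1, 204.2]] -7.5128506156181745 -7.344892777184902 161.72837996821607 135.7985988241444
housing in fence (corner screw 11,11): [-50.25779307 -70.199353  ]
grip [np.float64(502.812353172979), np.float64(-271.0338351192877)]
t 10.7167 tool d [  5.9 394.8  38.2] rot [-1.7997e+02 -1.1000e-01 -7.7100e+00]
 after-turn d [ 95.2 383.1  38.4] rotvec [-0.04 -0.11 13.09]
```

Request:
move_arm(linear=[[0,0,0],[0,0,0],[0,30,0],[0,32,0],[0,32,0],[0,32,0],[0,32,0],[0,32,0],[0,32,0],[0,32,0],[0,32,0],[0,32,0],[0,32,0],[0,32,0],[0,0,0],[0,0,0]], angular=[[0,0,6.5],[0,0,6.6],[0,0,0],[0,0,0],[0,0,0],[0,0,0],[0,0,0],[0,0,0],[0,0,0],[0,0,0],[0,0,0],[0,0,0],[0,0,0],[0,0,0],[0,0,0],[0,0,0]], claw=[90,90,90,90,90,90,90,90,90,90,90,90,90,90,90,90])

```text
time: 12.05
tcp_pos: [412.4, -237.0, 185.4]
tcp_rot: [-3.141, 0.004, -0.367]
ft_force: [-0.4, -0.2, -0.0]
width: 0.899
gripper_force: 0.0
```

```bash
python3 - <<'E'
from h import *
im,d=cap('wrist');cv2.imwrite('pics/w5.png',cv2.resize(im[:,:,::-1],(800,600),interpolation=cv2.INTER_CUBIC))
E
```

```text
(no output)
```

View pics/w5.png

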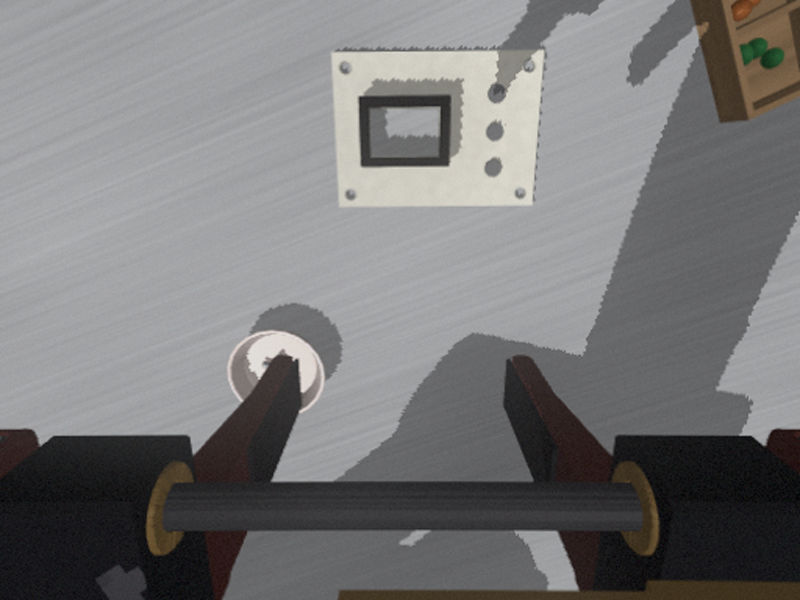

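```bash
python3 - <<'E'
from h import *
c=load('wrist');s=1.5625
f=lambda x,y,z: world(c,(x+.5)/s-.5,(y+.5)/s-.5,z)[:2]
P=np.array([f(*p,4) for p in((345,67),(530,66),(350,194),(520,193))])
ey=P[0]+P[2]-P[1]-P[3];q=np.arctan2(-ey[0],ey[1])
print(P.round(1).tolist(),P.mean(0),np.degrees(q),np.linalg.norm(P[0]-P[1]),np.linalg.norm(P[2]-P[3]),np.linalg.norm(P[0]-P[2]))
p=P.mean(0);g=[p[0]-22*np.sin(q),p[1]+22*np.cos(q)];print('grip',g)
print('frame',np.mean([f(*p,20) for p in((359,97),(451,97),(362,166),(449,166))],0))
delta([*g,60],np.degrees(q))
E
```

```text
[[554.7, -249.2], [511.1, -364.0], [477.9, -220.1], [434.6, -334.6]] [ 494.5948563  -292.00069804] -20.754367897521938 122.73676276168031 122.40107632728314 82.18887649974538
grip [np.float64(502.3908274810001), np.float64(-271.42831768930546)]
frame [ 501.99528585 -271.86972454]
t 12.1 tool d [ 96.6   1.3 125.5] rot [-1.7993e+02  1.7000e-01 -2.0900e+01]
 after-turn d [ 96.2   1.4 125.8] rotvec [-0.07  0.17 -0.14]
```

Request:
move_arm(linear=[[24,0,10],[24,0,10],[24,1,20],[24,0,20],[0,0,32],[0,0,32],[0,0,0],[0,0,0]], angular=[[0,0,0],[0,0,0],[0,0,0],[0,0,0],[0,0,0],[0,0,0],[0,0,0],[0,0,0]], claw=[90,90,90,90,90,90,90,90])

```text
time: 12.77
tcp_pos: [502.0, -268.9, 61.1]
tcp_rot: [-3.14, 0.006, -0.361]
ft_force: [-0.5, -0.3, 1.0]
width: 0.898
gripper_force: 0.0
```

```bash
python3 -c "
from h import *
delta([502.2,-271.6,8],-20.75)"
```

```text
t 12.7667 tool d [ 1.5  2.5 53.1] rot [-179.92    0.33  -20.7 ]
 after-turn d [ 1.2  2.4 53.1] rotvec [-0.08  0.33  0.05]
```

Request:
move_arm(linear=[[1,2,15],[0,0,15],[0,0,12],[0,0,10],[0,0,0],[0,0,0]], angular=[[0,0.3,0],[0,0,0],[0,0,0],[0,0,0],[0,0,0],[0,0,0]], claw=[90,90,90,90,90,90])

```text
time: 13.27
tcp_pos: [503.4, -273.3, 12.1]
tcp_rot: [-3.142, -0.005, -0.363]
ft_force: [-0.6, -0.7, 0.4]
width: 0.898
gripper_force: 0.0
```

```bash
python3 -c "
from h import *
delta([502.2,-271.6,7.5],-20.75);print(manip.state()['ft_force'])"
```

```text
t 13.2667 tool d [-1.8 -1.1  4.6] rot [-180.    -0.3  -20.8]
 after-turn d [-1.8 -1.1  4.6] rotvec [-0.   -0.3  -0.05]
[-0.56212141 -0.72050894  0.40710215]
```

Request:
move_arm(linear=[[-1,-1,4],[0,0,0],[0,0,0],[0,0,0],[0,0,0],[0,0,0],[0,0,0],[0,0,0],[0,0,0],[0,0,0]], angular=[[0,0,0],[0,0,0],[0,0,0],[0,0,0],[0,0,0],[0,0,0],[0,0,0],[0,0,0],[0,0,0],[0,0,0]], claw=[90,90,40,40,40,40,40,40,40,40], squeeze=40)

```text
time: 14.1
tcp_pos: [502.9, -272.5, 8.0]
tcp_rot: [3.141, -0.006, -0.363]
ft_force: [0.3, -0.9, 2.4]
width: 0.677
gripper_force: 40.0
```

Request:
move_arm(linear=[[0,0,-5],[0,0,-10],[0,0,-20],[0,0,-30],[0,0,-30],[0,0,-25],[0,0,0],[0,0,0],[0,0,0],[0,0,0]], angular=[[0,0,0],[0,0,0],[0,0,0],[0,0,0],[0,0,0],[0,0,0],[0,0,-6.6],[0,0,-6.7],[0,0,0],[0,0,0]], claw=[40,40,40,40,40,40,40,40,40,40])

```text
time: 14.93
tcp_pos: [502.0, -271.7, 127.6]
tcp_rot: [3.141, -0.005, -0.134]
ft_force: [0.7, -0.1, -1.6]
width: 0.678
gripper_force: 40.0
```

```bash
python3 -c "
from h import *
delta([640.3,136.2,120],-7.5);print(manip.state()['ft_force'])"
```

```text
t 14.9333 tool d [  82.3 -422.8    7.7] rot [179.96  -0.27  -7.7 ]
 after-turn d [  83.9 -422.5    7.6] rotvec [ 0.04 -0.27 -0.2 ]
[ 0.74685456 -0.0750738  -1.64111663]
```

Request:
move_arm(linear=[[4,-10,0],[5,-20,0],[5,-25,0],[5,-25,0],[5,-25,0],[5,-25,0],[5,-25,0],[5,-25,0],[5,-25,0],[5,-25,0],[5,-25,0],[5,-25,0],[5,-25,0],[5,-25,0],[5,-25,0],[5,-25,0],[4,-25,0],[0,-18,0],[0,0,0],[0,0,0]], angular=[[0,0,0],[0,0,0],[0,0,0],[0,0,0],[0,0,0],[0,0,0],[0,0,0],[0,0,0],[0,0,0],[0,0,0],[0,0,0],[0,0,0],[0,0,0],[0,0,0],[0,0,0],[0,0,0],[0,0,0],[0,0,0],[0,0,0],[0,0,0]], claw=[40,40,40,40,40,40,40,40,40,40,40,40,40,40,40,40,40,40,40,40])

```text
time: 16.6
tcp_pos: [639.2, 138.1, 126.7]
tcp_rot: [3.14, -0.004, -0.131]
ft_force: [-0.3, 0.3, -1.8]
width: 0.679
gripper_force: 40.0
```

```bash
python3 - <<'E'
from h import *
delta([640.3,136.2,120],-7.5)
a,_=cap('wrist');b,_=cap('side');c,_=cap('top')
A=cv2.resize(a[:,:,::-1],(400,300));B=cv2.resize(c[:,:,::-1][110:230,180:340],(400,300),interpolation=cv2.INTER_CUBIC)
C=cv2.resize(b[:,:,::-1][130:250,200:360],(400,300),interpolation=cv2.INTER_CUBIC)
cv2.imwrite('pics/m.png',np.vstack([np.hstack([A,B]),np.hstack([C,C*0])]))
E
```

```text
t 16.6 tool d [1.3 1.8 6.7] rot [179.91  -0.2   -7.49]
 after-turn d [1.3 1.8 6.7] rotvec [ 0.09 -0.2   0.01]
```

View pics/m.png

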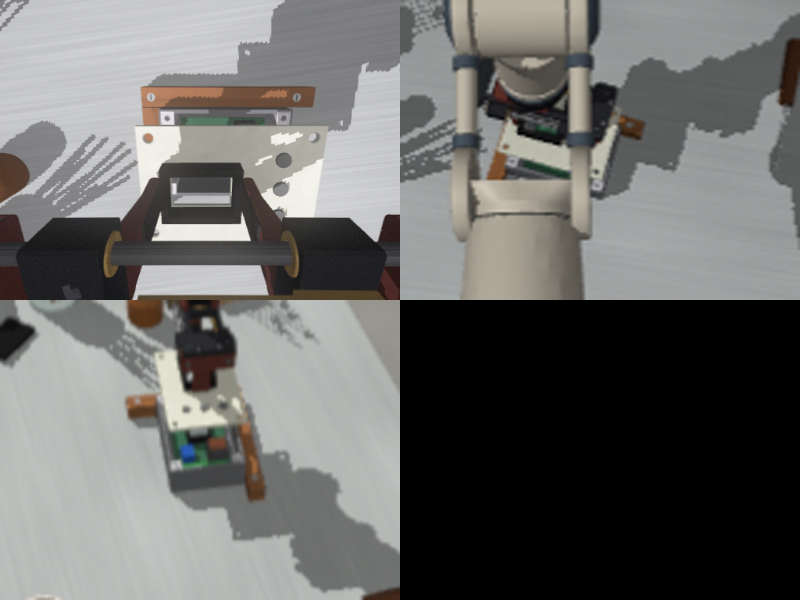

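```bash
cat > fit.py <<'E'
from h import *
c=load('wrist');g=cv2.cvtColor(c['im'],cv2.COLOR_RGB2GRAY).astype(float)
def cen(u,v,r):
    u,v=int(u),int(v);p=g[v-r:v+r+1,u-r:u+r+1];w=np.clip(np.percentile(p,80)-p-25,0,None)
    w=(w>0)*w;Y,X=np.mgrid[v-r:v+r+1,u-r:u+r+1];return (w*X).sum()/w.sum(),(w*Y).sum()/w.sum(),p
E
python3 - <<'E'
from fit import *
np.set_printoptions(linewidth=200)
for u,v,r in((189,177,7),(399,174,7),(214,151,6),(362,150,6)):
    x,y,p=cen(u,v,r);print(u,v,round(x,2),round(y,2));print(p.astype(int))
E
```

```text
189 177 188.98 176.75
[[239 239 234 226 222 215 209 200 210 226 231 236 239 237 237]
 [238 231 218 204 192 165 145 145 144 154 184 221 235 238 239]
 [231 214 192 166 142 145 143 143 147 142 143 166 211 234 238]
 [225 191 175 146 148 147 144 144 146 146 144 145 162 213 237]
 [214 177 156 136 143 143 144 145 142 145 144 142 144 187 232]
 [199 168 144 136 143 146 143 145 145 143 145 144 143 165 214]
 [186 163 142 133 144 145 144 142 143 145 145 147 143 161 207]
 [198 164 143 130 140 144 145 145 143 142 143 146 143 165 206]
 [201 166 153 129 136 146 144 143 144 146 142 143 144 171 214]
 [221 170 155 140 131 137 141 144 141 144 145 141 145 182 219]
 [232 200 163 151 135 127 129 137 140 140 141 140 158 197 222]
 [240 227 186 162 155 135 125 124 125 131 131 148 179 210 229]
 [241 240 227 188 168 163 161 153 151 151 167 188 208 227 237]
 [238 239 238 231 208 191 177 179 182 186 190 208 230 237 237]
 [239 238 237 239 240 236 225 219 220 221 232 238 238 237 237]]
399 174 403.31 176.46
[[171 171 171 172 170 171 171 172 172 175 171 174 173 176 174]
 [174 172 172 171 173 171 170 172 171 171 168 1
[... 1609 characters left out ...]
54 145 147 140 142 142 144 148 142 146]
 [153 157 156 153 152 157 154 150 156 151 155 150 151]
 [165 167 165 159 164 161 158 161 160 163 165 163 166]
 [168 168 162 164 159 154 145 143 148 154 163 167 163]
 [165 164 162 161 149 127 113 113 117 130 155 167 168]
 [160 158 160 152 147  99  93  92  98 117 134 164 166]
 [161 161 158 147 140  94  93  91  92 107 121 161 166]
 [160 159 156 147 117  97  95  96  96 111 119 157 168]
 [160 159 156 126 105  99  97 101  98 114 127 162 165]
 [159 161 156 137 111 106 103 103 112 122 145 166 162]
 [162 160 164 151 137 122 121 116 133 139 162 163 159]
 [161 162 162 162 152 145 142 143 153 167 164 161 159]
 [160 160 164 162 164 166 165 166 167 164 166 160 157]]
```

```bash
python3 - <<'E'
from h import *
c=load('wrist');z=float(manip.state()['tcp_pos'][2])-8+3.3
A=world(c,189.1,176.5,z)[:2];B=world(c,401.7,175.6,z)[:2];a=world(c,213.5,151.0,45)[:2];b=world(c,362.7,151.1,45)[:2]
an=lambda p,q:np.degrees(np.arctan2(-(p-q)[0],(p-q)[1]))
print(z,A,B,np.linalg.norm(A-B),an(A,B));print(a,b,np.linalg.norm(a-b),an(a,b));print('shift world a,b',a-A,b-B)
t=np.radians(-7.5);ex=np.array([np.cos(t),np.sin(t)]);ey=np.array([-np.sin(t),np.cos(t)])
for w in(a-A,b-B):print('tool x,y',w@ex,-w@ey)
E
```

```text
122.60773506590937 [684.91124035 173.28182339] [669.42284607  52.08736717] 122.18013985582657 -7.282801938590073
[686.39450383 169.63696935] [670.22000057  48.03758792] 122.67038811536547 -7.576704244514502
shift world a,b [ 1.48326348 -3.64485403] [ 0.7971545  -4.04977925]
tool x,y 1.9463228701268656 3.42006706801198
tool x,y 1.31893699806379 3.911083284023646
```

Request:
move_arm(linear=[[1.6,3.7,0],[0,0,15],[0,0,15],[0,0,10],[0,0,8],[0,0,3],[0,0,0],[0,0,0],[0,0,0]], angular=[[0,0,0.2],[0,0,0],[0,0,0],[0,0,0],[0,0,0],[0,0,0],[0,0,0],[0,0,0],[0,0,0]], claw=[40,40,40,40,40,40,40,40,40])

```text
time: 17.5
tcp_pos: [641.6, 132.6, 77.7]
tcp_rot: [3.141, -0.007, -0.135]
ft_force: [-0.1, -0.0, -2.0]
width: 0.678
gripper_force: 40.0
```

```bash
python3 - <<'E'
from h import *
s=manip.state();print(s['tcp_pos'],s['tcp_rot'],s['ft_force'])
a,_=cap('wrist');b,_=cap('side')
A=cv2.resize(a[:,:,::-1][125:275,160:435],(800,436),interpolation=cv2.INTER_CUBIC)
C=cv2.resize(b[:,:,::-1][160:222,220:360],(366,162),interpolation=cv2.INTER_CUBIC)
o=np.zeros((600,800,3),np.uint8);o[:436]=A;o[438:600,:366]=C;cv2.imwrite('pics/f.png',o)
E
```

```text
[641.61858801 132.58468543  77.68839283] [ 3.14085646 -0.00666957 -0.13469505] [-0.12785487 -0.00360175 -2.04013479]
```

View pics/f.png

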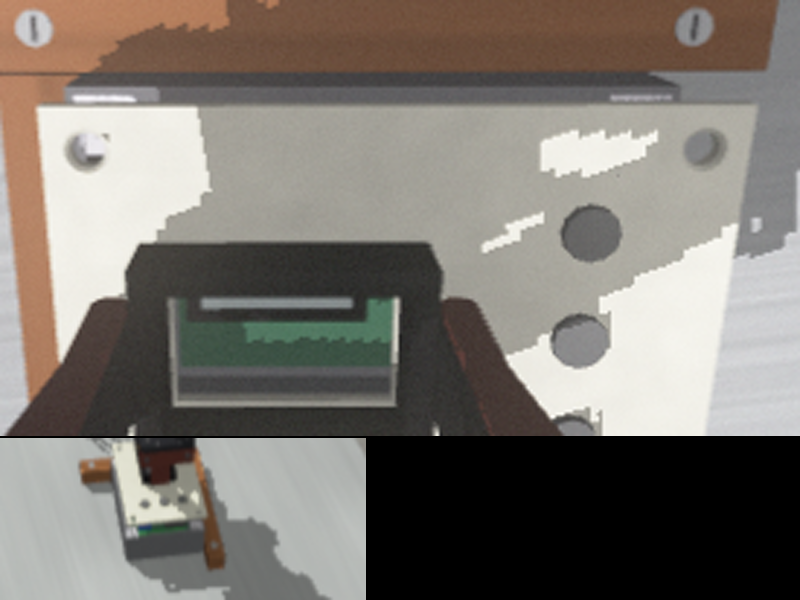

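The cover's far edge runs (37,106)–(757,104) over the housing rim's far edge, (66,88)–(680,88). The boss shows through both far holes, at (88,148) and (705,147). I'll compare the two edges and the holes in metric terms.

```bash
python3 - <<'E'
from h import *
c=load('wrist');k=275/800;zt=73.7
f=lambda x,y,z: world(c,160+(x+.5)*k-.5,125+(y+.5)*150/436-.5,z)[:2]
t=np.radians(-7.55);ex=np.array([np.cos(t),np.sin(t)]);ey=np.array([-np.sin(t),np.cos(t)])
def rep(n,L,Rr):
    m=(L+Rr)/2;d=L-Rr;print(n,'fx %.1f fy %.1f'%(m@ex,m@ey),'len %.1f'%np.linalg.norm(d),'ang %.2f'%np.degrees(np.arctan2(-d[0],d[1])))
rep('plate edge (+50)',f(37,106,zt),f(757,104,zt))
rep('rim edge (+50)',f(66,88,45),f(680,88,45))
rep('holes (+41)',f(86.5,148,zt-1),f(705,147,zt-1))
for n in(25,):rep('fence screws',f(34,28,n),f(695,27,n))
print('camera',(-c['R'].T@c['t']).round(1))
# where would the thread mouths be drawn if housing as measured: prior wrist estimates
print('prior boss +x mid', (np.array([686.4,169.6])+[670.2,48.0])@ex/2,(np.array([686.4,169.6])+[670.2,48.0])@ey/2)
E
```

```text
plate edge (+50) fx 668.4 fy 195.3 len 140.0 ang -7.60
rim edge (+50) fx 666.7 fy 197.0 len 139.2 ang -7.75
holes (+41) fx 659.6 fy 195.1 len 122.9 ang -7.65
fence screws fx 678.1 fy 197.4 len 161.7 ang -7.67
camera [723.5 123.3 240.5]
prior boss +x mid 658.1241533195658 196.97951369978696
```

Request:
move_arm(linear=[[-0.7,-0.9,3],[-0.8,-0.9,3],[0,0,2],[0,0,0],[0,0,0],[0,0,0],[0,0,0],[0,0,0]], angular=[[0,0,0],[0,0,0],[0,0,0],[0,0,0],[0,0,0],[0,0,0],[0,0,0],[0,0,0]], claw=[40,40,40,40,40,40,40,40])

```text
time: 18.27
tcp_pos: [640.0, 134.5, 68.7]
tcp_rot: [3.141, -0.005, -0.135]
ft_force: [-0.0, -0.5, -2.2]
width: 0.679
gripper_force: 40.0
```

```bash
python3 - <<'E'
from h import *
np.set_printoptions(linewidth=250)
P=[]
for _ in range(4):
    s=manip.state();P.append(s['tcp_pos']);a,_=cap('wrist')
print(np.array(P).round(1).tolist(),s['tcp_rot'],s['ft_force'],s['qvel'].round(3))
g=cv2.cvtColor(a,cv2.COLOR_RGB2GRAY)
# columns through plate/rim far edge; rows through side ends
print('rows 145-170 at cols',[200,240,300,350]);print(g[145:170,[200,240,300,350]].T)
print('left hole');print(g[165:187,180:202])
print('right hole');print(g[165:187,392:414])
print('left end rows158');print(g[154:165,165:195])
print('right end');print(g[154:165,385:430])
E
```

```text
[[640.0, 134.5, 68.7], [640.0, 134.5, 68.7], [640.0, 134.5, 68.7], [640.0, 134.5, 68.7]] [ 3.14047866 -0.00527687 -0.13460526] [-0.60108759 -1.0669566  -2.38448703] [-0.001  0.001 -0.    -0.    -0.001  0.   ]
rows 145-170 at cols [200, 240, 300, 350]
[[ 94  95  96  92  77  78  79  75  82  94 105 104 105 102 106 122 171 239 238 237 238 238 238 237 237]
 [ 90  87  89  81  68  69  74  71  74  89  95  97  99  99 101 111 137 160 161 160 161 161 160 163 161]
 [ 83  82  84  74  61  68  69  65  68  85  95  93  91  92  98 107 139 164 164 161 161 162 163 163 163]
 [ 82  85  81  72  60  67  64  67  73  89  94  96  94  95  97 115 143 167 169 169 171 171 171 171 167]]
left hole
[[240 239 241 240 240 239 240 238 238 239 238 238 238 239 240 240 240 239 240 238 238 239]
 [241 239 240 241 239 241 238 238 238 238 238 238 239 239 240 238 239 239 238 239 238 238]
 [241 240 240 238 239 240 239 239 239 238 237 238 237 238 239 239 239 240 239 238 238 237]
 [239 239 238 240 239 239 239 237 237 237 237 238 231 229 239 237 239 239 239 238 237 237]
 [240 239 239 240 238 236 237 233 230 233 234 235 235 237 238 
[... 6285 characters left out ...]
9 160 161 157 160 160 161 161 162 158 159 160 160 160 163 160 159 160 163 159 160 160 161 158 161 160 159 162 147 129 132 130 131 130 130 130 129 132]
 [169 171 171 167 171 170 172 171 171 172 172 170 171 174 170 171 171 173 171 172 168 173 172 172 173 174 173 173 171 169 171 171 172 171 168 151 129 131 132 128 129 132 131 130 131]
 [170 172 171 170 171 169 171 173 169 172 171 174 173 173 171 172 172 172 174 174 169 171 173 175 171 170 172 171 168 170 170 171 168 172 166 146 132 128 129 130 130 129 131 132 131]
 [170 171 170 170 171 170 170 171 171 171 174 170 171 173 171 173 173 175 172 173 170 169 172 171 171 171 173 174 172 174 171 170 173 174 163 140 132 132 129 132 131 132 132 131 132]]
```

```bash
python3 - <<'E'
from h import *
c=load('wrist');zt=68.7-8+4
f=lambda u,v,z: world(c,u,v,z)[:2]
t=np.radians(-7.6);ex=np.array([np.cos(t),np.sin(t)]);ey=np.array([-np.sin(t),np.cos(t)])
def rep(n,L,Rr):
    m=(L+Rr)/2;d=L-Rr;print(n,'fx %.1f fy %.1f'%(m@ex,m@ey),'len %.1f'%np.linalg.norm(d),'ang %.2f'%np.degrees(np.arctan2(-d[0],d[1])))
rep('plate',f(172,161.1,zt),f(420,160.8,zt))
rep('rim',f(180.7,153.7,45),f(403.2,153.7,45))
rep('holes',f(189,175.5,zt-.5),f(402.6,175.3,zt-.5))
# predicted image of thread mouths given rim; compare to what is seen through holes
E
```

```text
plate fx 666.2 fy 197.6 len 140.2 ang -7.69
rim fx 667.0 fy 197.7 len 139.7 ang -7.76
holes fx 657.7 fy 197.3 len 123.0 ang -7.69
```

```bash
python3 - <<'E'
from h import *
c=load('wrist')
P=np.array([world(c,u,v) for u,v in((178,166),(230,170),(280,170),(330,166),(380,185),(415,165),(410,190),(178,195),(400,210),(405,240)) if c['d'][v,u]>0])
A=np.c_[P[:,:2],np.ones(len(P))];q,*_=np.linalg.lstsq(A,P[:,2],rcond=None)
print(P[:,2].round(1),'slopes',q[:2].round(4),'res',(A@q-P[:,2]).round(1))
s=manip.state();print(s['time'],s['tcp_pos'],s['gripper_force'],abs(s['qvel']).max())
if np.hypot(*q[:2])<.035 and 62<P[:,2].mean()<69: print(manip.sign_off())
E
```

```text
[64.7 64.7 64.4 65.1 64.4 65.  65.6 64.9 64.1 64. ] slopes [ 0.0193 -0.0041] res [ 0.1  0.1  0.4 -0.1  0.4 -0.  -0.9 -0.4  0.3  0.1]
18.4667 [639.95313808 134.51304453  68.64899123] 39.99791979789734 0.0015762547971813166
the job is handed in; nothing more can be done
None
```

I handed the job in at about 18.5 s, with no verdict returned. By my camera measurements, the housing is flush and square in the fence corner. The cover is held still and level about 15 mm above it, its screw holes within about 1 mm of the threaded holes.

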